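Fit the blue cover on the project control box

TASK

Close the open control box with the blue cover: take the cover by its black fin, tilt it, hook its white-striped edge under the box's blue lip, then lower the other edge until the cover lies flat inside the rim, and let go. The orange cover belongs to another project: leave it where it is.

Things in the scene. Friction and masses are not known exactly. Their poses are not given: they have to be found in the camera images.
- blue_cover_grip (a point): Middle (half-way up) of the upright black fin on the loose blue cover. Fin 14 mm thick (x), 50 mm long (y), 42 mm high above the plate, centred in y, its middle 95 mm from the white-striped edge and 27 mm above the plate's underside. Axes are the cover's: x from striped edge to opposite edge, y along the fin, z up. Starts flat on the table, fin up, striped edge towards the robot within 25 degrees.
- blue_cover_edge (a point): Middle of the blue cover's hook edge, half-way through the plate, axes as for the fin. The cover is a flat plate 170 mm (x) by 110 mm (y), 6 mm thick, about 0.18 kg, with a 12 mm wide white stripe on top along this edge (its -x edge).
- control_box: Open grey box, circuit board inside, fixed, 200 (x) by 140 mm (y) outside; origin at its underside's centre on the table, z up. Recess for the cover: 184 by 124 mm, centred, 7 mm play each way; black ledge all round inside, top at height 45 mm. Rim of three sides at 60 mm, 8 mm thick; the -x side (towards the robot within 20 degrees) has the blue lip instead.
- lip_edge (a point): Middle of the lower free edge of the box's blue lip, axes as the box, at x = -70 mm, height 65 mm. The lip is 6 mm thick, overhangs the recess by 22 mm (wall face at x = -92 mm) and spans the whole side: a slot 20 mm high between ledge and lip, open towards +x. A level cover cannot pass lip and rim; tilted about 15 degrees, striped edge low, it enters the slot.
- orange_cover_grip (a point): Middle of the black fin of the orange cover, same shape and size as the blue one, lying loose on the table; not to be moved.

How it is judged:
By the outcome, as a careful person would: the job done as asked, in the order asked, and still so for the second after the job is handed in, with the robot touching nothing.
It also fails if it takes over 42 s, if anything falls off the work surface, if the arm or the gripper's body presses on something with over 40 N, if the wrist force passes 120 N, or if a joint passes its speed limit or range.

ROBOT

A 7-joint arm with a two-finger parallel gripper is mounted at the origin on the work surface. World frame = base frame: x ahead of the robot, y to its left, z up, the work surface at z = 0. Lengths are in mm, angles in rad, forces in N, time in s.
With the tool pointing down it reaches from about 350 to 900 mm from the base axis. Payload 19.9 kg.
Tool frame: the origin (TCP) lies between the finger pads; the fingertips stand 11 mm ahead of it and the grasp point (between the pads) lies 8 mm behind it; x points along the fingers, y is the direction in which the jaws open and shut, and the axes are right-handed (so a half turn about x gives the same grasp; the last joint's range is limited). The gripper opens to 94 mm and grips with 3 to 60 N. Pads are 16 mm wide; open, the fingers measure 119 mm over their backs; the gripper's body (75 mm by 177 mm) begins 78 mm behind the grasp point.
Start: joints at [1.125, 0.417, -0.01, 1.614, 0.005, 1.111, -0.053], TCP at [246.139, -574.47, 216.425] pointing down, gripper open.
Joint ranges: [-2.81, 2.81], [-0.39, 2.02], [-1.27, 1.25], [0.06, 2.57], [-1.19, 4.33], [0.19, 2], [-2.82, 2.82]. Speed limits (rad/s): [1.89, 1.89, 2.39, 2.39, 3.01, 3.01, 3.01].

INTERFACE

Orientations are given as a unit quaternion [w, x, y, z].
In Python, from plant import bot, vision gives the robot as it stands.
- The arm moves only by the tool send_rows, never from a script. Its argument "rows" is text: rows parted by semicolons, each of 7 numbers parted by spaces: the finger opening in mm, from 0 to 94, then the shift along the world's x, y, z in mm, then the turn, a rotation vector about the world's x, y, z in degrees. A call has 1 to 8 rows; each row shifts and turns the commanded pose from where the row before left it; what a row does not reach is not made up. A row lasts 1/8 s, in which the tool goes at most 62.5 mm and 10.7 degrees, less where a joint would pass 70% of its speed; a pose out of reach is approached as far as the arm can. A call with a gripper value outside its range is refused whole. The fingers move at their own pace and stop on an object; the grip force is fixed at half the most. Time passes only in rows, so rows that do not move let the fingers close. It gives the time, the measured TCP pose, the force and the opening at its end, in the units of the state.
- bot.get_state(): the state, without advancing time (a new reading comes with each control period).
- vision.capture(name): name is "scene" or "top" or "wrist"; returns the picture (384x512x3 uint8, red, green, blue); there is no depth.
- vision.get_calibration(name): a dict with "K" (3x3 intrinsics, pixels), "dist_coeffs" ([k1, k2, p1, p2, k3] as OpenCV has them; the pictures are not rectified), "R" (3x3) and "t" (3): a world point X has camera coordinates R X + t. Camera axes: x right, y down, z forward; pixel columns grow to the right and rows downward; lengths in mm; the calibration is good to about 2 mm. A picture is of the moment at which its call begins: read the wrist's pose just before it. get_calibration takes no time and is no camera call; for the wrist camera it gives the pose at the moment of the call.
- bot.hand_in(): hands the job in, once; it reports no verdict.
The state is a dict: "t": time; "joint_positions": joint angles; "qd": joint speeds; "joint_torque": joint torques, N m; "position": TCP position; "eef_rot": TCP orientation; "ft_force": force on the tool from outside, world axes, zero at the start; "torque": the same for the moment, N m; "width": finger opening in mm.
Only numpy, scipy, OpenCV 4.12 (cv2) and the standard library are available. Lean on these libraries where they do the work, as an engineer would, in place of code of your own. Each camera call takes 0.05 s, during which the arm holds its last target.

## Working session

There is one attempt and no reset: what is moved stays moved. The work goes in short steps, Python scripts to look and compute and a tool call to move; the robot and the scene stay as the last step left them, time stands still between calls to the robot, and variables do not carry over. Pictures are saved under pics/ and viewed, and the job is handed in when it is done.

Besides the shell and the picture viewer there is one more tool, called as name(argument=value, ...) on one line, values as JSON. send_rows: Moves the arm, as the interface text tells. Its arguments: {"type":"object","properties":{"rows":{"type":"string"}},"required":["rows"]}

```bash
ls; mkdir -p pics
python3 - <<'E'
from plant import bot, vision
import cv2
print(bot.get_state())
for n in ["scene","top"]:
    im=vision.capture(n); cv2.imwrite(f"pics/{n}0.png",im[:,:,::-1])
    c=vision.get_calibration(n); print(n,c)
E
```

```text
pics
{'t': 0.0, 'joint_positions': array([ 1.12451992,  0.41796992, -0.01036014,  1.61415135,  0.00471375,
        1.11064825, -0.05299766]), 'qd': array([ 0.00042469,  0.00090236, -0.0002705 ,  0.00074595,  0.00160937,
        0.00013792, -0.00143284]), 'joint_torque': array([-9.31258473e-04, -8.51249814e+01,  6.38274662e-01, -4.25999737e+01,
       -4.88528924e-02,  1.86561624e-02,  1.20312684e-04]), 'position': array([ 246.01808626, -574.17520717,  215.83712747]), 'eef_rot': array([-0.14176605, -0.69256087, -0.14255175,  0.69277762]), 'ft_force': array([-0.28139825, -0.541212  , -0.50625075]), 'torque': array([-0.00679974, -0.02316545, -0.02778012]), 'width': 94.04550581136705}
scene {'K': array([[470.91586285,   0.        , 248.50540672],
       [  0.        , 470.91586285, 187.92923147],
       [  0.        ,   0.        ,   1.        ]]), 'dist_coeffs': array([-0.17395908,  0.        ,  0.        ,  0.        ,  0.        ]), 'R': array([[ 8.05417689e-01,  5.92707560e-01,  3.06616342e-04],
       [ 3.52066666e-01, -4.77999609e-01, -8.04714506e-01],
       [-4.76813809e-01,  6.48239247e-01, -5.93661916e-01]]), 't': array([-376.02070233, -107.86843348, 1247.58905929])}
top {'K': array([[360.25550439,   0.        , 250.45486265],
       [  0.        , 360.25550439, 196.26678858],
       [  0.        ,   0.        ,   1.        ]]), 'dist_coeffs': array([-0.05334273,  0.        ,  0.        ,  0.        ,  0.        ]), 'R': array([[ 0.02023912, -0.99950811,  0.02395671],
       [-0.98273673, -0.02429551, -0.18340732],
       [ 0.18389915, -0.01983113, -0.98274505]]), 't': array([-15.4293254 , 504.41259412, 898.73971656])}
```

View pics/scene0.png

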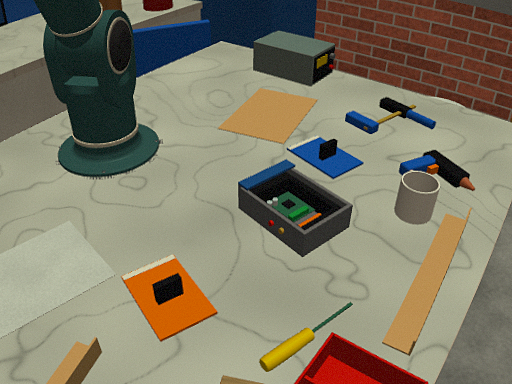

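View pics/top0.png

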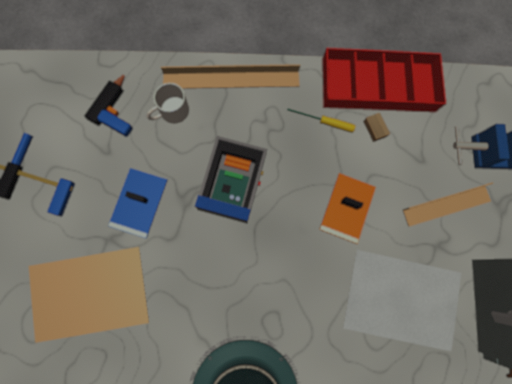

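```bash
cat > h.py <<'E'
import numpy as np, cv2
def ray(c,px,z):
    u=cv2.undistortPoints(np.array(px,float).reshape(-1,1,2),c["K"],c["dist_coeffs"]).reshape(-1,2)
    d=np.c_[u,np.ones(len(u))]@c["R"]; o=-c["R"].T@c["t"]
    s=(z-o[2])/d[:,2]; return o+d*s[:,None]
def proj(c,X):
    return cv2.projectPoints(np.array(X,float).reshape(-1,3),cv2.Rodrigues(c["R"])[0],c["t"],c["K"],c["dist_coeffs"])[0].reshape(-1,2)
def blue(im):
    h=cv2.cvtColor(im,cv2.COLOR_RGB2HSV); return cv2.inRange(h,(100,120,50),(125,255,255))
def blobs(m,amin=100):
    cs,_=cv2.findContours(m,cv2.RETR_EXTERNAL,cv2.CHAIN_APPROX_NONE)
    return [c.reshape(-1,2) for c in cs if cv2.contourArea(c)>amin]
E
python3 - <<'E'
from h import *
from plant import vision
for n in ["top","scene"]:
    im=cv2.imread(f"pics/{n}0.png")[:,:,::-1].copy(); c=vision.get_calibration(n)
    for b in blobs(blue(im)):
        print(n,b.mean(0).round(),cv2.contourArea(b))
        for z in (6,71):
            P=ray(c,b,z)[:,:2].astype(np.float32); r=cv2.minAreaRect(P)
            print('  z',z,np.round(r[0],1),np.round(r[1],1),round(r[2],2),cv2.boxPoints(r).round().tolist())
    cr=im[140:250,90:290] if n=="top" else im[120:270,220:380]
    cv2.imwrite(f"pics/{n}crop.png",cv2.resize(cr[:,:,::-1],None,fx=4 if n=="top" else 4,fy=4,interpolation=cv2.INTER_CUBIC))
E
```

```text
top [222. 208.] 608.0
  z 6 [479.4  71. ] [145.   35.4] 75.95 [[445.0, 5.0], [479.0, -4.0], [514.0, 137.0], [480.0, 146.0]]
  z 71 [469.4  67.2] [135.3  33. ] 75.95 [[437.0, 6.0], [469.0, -2.0], [502.0, 129.0], [470.0, 137.0]]
top [ 60. 197.] 411.5
  z 6 [498.3 516.9] [39.1 96.6] 74.46 [[447.0, 511.0], [540.0, 485.0], [550.0, 523.0], [457.0, 549.0]]
  z 71 [487.1 483.3] [36.5 90.1] 74.46 [[439.0, 478.0], [526.0, 454.0], [535.0, 489.0], [449.0, 513.0]]
top [139. 200.] 2059.5
  z 6 [495.  300.5] [107.1 151.9] 73.95 [[407.0, 270.0], [553.0, 228.0], [583.0, 331.0], [437.0, 373.0]]
  z 71 [484.  281.3] [100.  141.7] 73.95 [[402.0, 253.0], [538.0, 214.0], [566.0, 310.0], [430.0, 349.0]]
top [ 21. 149.] 233.0
  z 6 [632.1 647. ] [25.6 92.6] 74.44 [[584.0, 647.0], [673.0, 622.0], [680.0, 647.0], [591.0, 672.0]]
  z 71 [611.9 604.6] [23.9 86.4] 74.44 [[567.0, 605.0], [650.0, 582.0], [657.0, 605.0], [573.0, 628.0]]
top [501. 148.] 465.5
  z 6 [ 680.2 -743. ] [ 56.6 137.6] 78.83 [[607.0, -757.0], [742.0, -784.0], [753.0, -729.0], [618.0, -702.0]]
  z 71 [ 656.8 -692.3] [ 52.8 128.4] 78.83 [[589
[... 1280 characters left out ...]
51.6 117.9] 71.44 [[556.0, 652.0], [668.0, 615.0], [685.0, 663.0], [573.0, 701.0]]
  z 71 [652.1 527.9] [ 46.5 106.1] 71.44 [[594.0, 523.0], [695.0, 489.0], [710.0, 533.0], [609.0, 567.0]]
scene [224.  28.] 6700.5
  z 6 [-391.   974.3] [ 817.7 1144. ] 29.34 [[-1028.0, 1273.0], [-467.0, 275.0], [246.0, 676.0], [-315.0, 1673.0]]
  z 71 [-257.9  812.6] [ 735.7 1029.3] 29.34 [[-831.0, 1081.0], [-326.0, 184.0], [315.0, 544.0], [-189.0, 1441.0]]
scene [19.  9.] 557.0
  z 6 [-1694.3   707.9] [185.9 607.6] 64.56 [[-2009.0, 755.0], [-1460.0, 493.0], [-1380.0, 661.0], [-1929.0, 922.0]]
  z 71 [-1430.5   573. ] [167.2 546.6] 64.56 [[-1713.0, 615.0], [-1220.0, 380.0], [-1148.0, 531.0], [-1641.0, 766.0]]
```

View pics/topcrop.png

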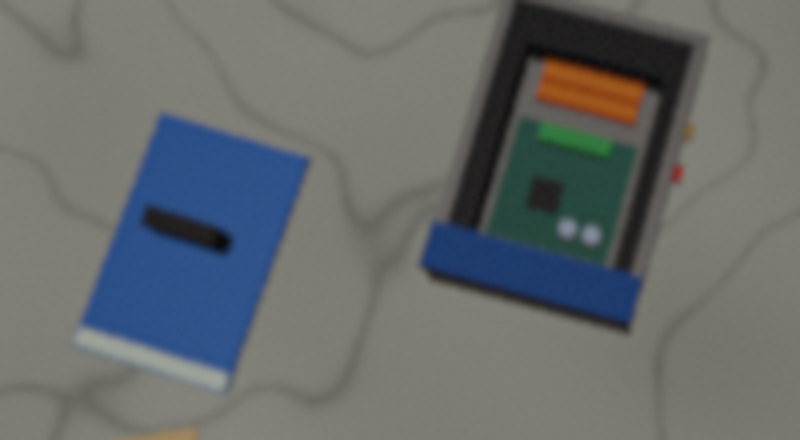

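View pics/scenecrop.png

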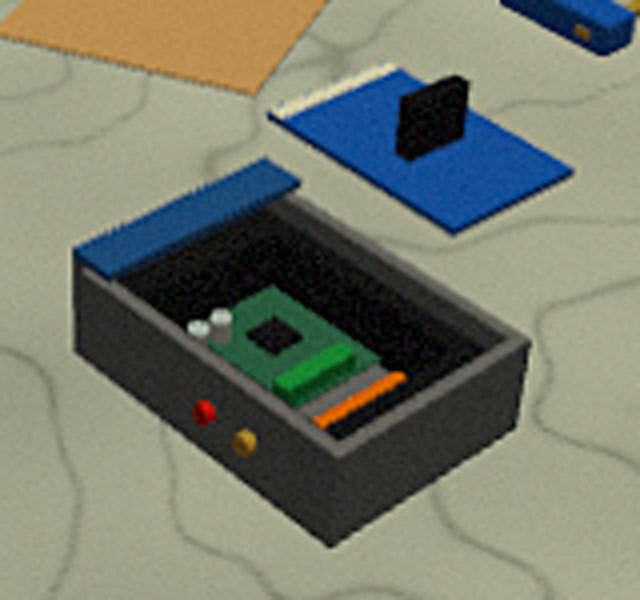

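Run:
```python
from h import *
from plant import vision,bot
from scipy.spatial.transform import Rotation as R
s=bot.get_state(); w=s['eef_rot']; T=R.from_quat([w[1],w[2],w[3],w[0]]).as_matrix(); print(T.round(3))
c=vision.get_calibration('wrist'); print(c['K'],c['dist_coeffs'])
o=-c['R'].T@c['t']; print('cam in tool',T.T@(o-s['position']), 'axes in tool\n',(T.T@c['R'].T).round(3))
im=vision.capture('wrist'); cv2.imwrite('pics/w0.png',im[:,:,::-1])
for n in('top','scene'):
    c=vision.get_calibration(n);print(n,-c['R'].T@c['t'])
```

```text
[[-0.     0.394 -0.919]
 [ 0.001 -0.919 -0.394]
 [-1.    -0.001  0.   ]]
[[319.37676984   0.         252.46170223]
 [  0.         319.37676984 199.00781397]
 [  0.           0.           1.        ]] [-0.05421414  0.          0.          0.          0.        ]
cam in tool [-168.71836721    1.43228121  -71.20860156] axes in tool
 [[-0.    -0.248  0.969]
 [ 1.    -0.     0.   ]
 [-0.     0.969  0.248]]
top [330.73959373  14.65625452 976.11460529]
scene [ 935.6982962  -637.42694857  653.95811189]
```

View pics/w0.png

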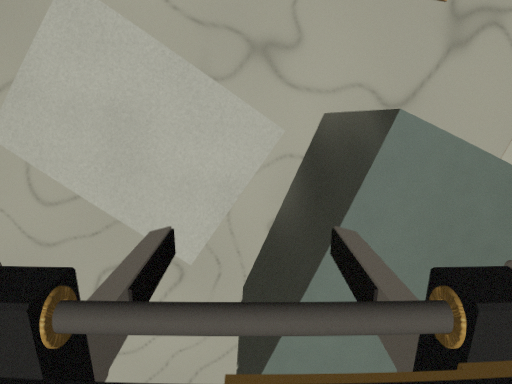

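send_rows(rows="94 20 40 5 0 0 3.8;94 20 40 5 0 0 3.8;94 20 40 5 0 0 3.8;94 20 40 5 0 0 3.8;94 20 40 5 0 0 3.8;94 20 40 5 0 0 3.8;94 20 40 5 0 0 3.8")

```text
t: 1.02
position: [386.5, -293.1, 251.6]
eef_rot: [-0.298, -0.641, -0.298, 0.641]
ft_force: [0.5, 0.0, -0.2]
width: 93.6
```

send_rows(rows="94 20 40 5 0 0 3.8;94 20 40 5 0 0 3.8;94 20 40 5 0 0 3.8;94 20 40 5 0 0 3.8;94 20 40 5 0 0 3.8;94 20 40 5 0 0 3.8;94 20 40 5 0 0 3.8;94 0 0 0 0 0 0")

```text
t: 2.02
position: [526.9, -11.3, 286.5]
eef_rot: [0.438, 0.555, 0.439, -0.554]
ft_force: [-0.3, 0.7, 0.0]
width: 94.0
```

```bash
cat >> h.py <<'E'
from scipy.spatial.transform import Rotation as R_
def look(n,f,crop=None):
    from plant import vision,bot
    s=bot.get_state(); c=vision.get_calibration(n); im=vision.capture(n); cv2.imwrite(f'pics/{f}.png',im[:,:,::-1])
    np.save(f'pics/{f}.npy',c,allow_pickle=True)
    w=s['eef_rot']; T=R_.from_quat([w[1],w[2],w[3],w[0]]).as_matrix()
    print('t',s['t'],'p',s['position'].round(1),'F',s['ft_force'].round(1),'w',round(s['width'],1)); print(T.round(3))
    return im,c,T,s
E
python3 - <<'E'
from h import *
im,c,T,s=look('wrist','w1')
for b in blobs(blue(im)):
    print(b.mean(0).round(),cv2.contourArea(b))
    r=cv2.minAreaRect(ray(c,b,71)[:,:2].astype(np.float32)); print(np.round(r[0],1),np.round(r[1],1),round(r[2],2),cv2.boxPoints(r).round(1).tolist())
E
```

```text
t 2.025 p [526.9 -11.3 286.5] F [-0.3  0.7  0. ] w 94.0
[[ 0.     0.973 -0.23 ]
 [ 0.001 -0.23  -0.973]
 [-1.    -0.    -0.001]]
[189. 122.] 2903.0
[468.9  66.4] [137.6  30.4] 76.2 [[437.79998779296875, 3.200000047683716], [467.20001220703125, -4.0], [500.1000061035156, 129.60000610351562], [470.6000061035156, 136.8000030517578]]
```

View pics/w1.png

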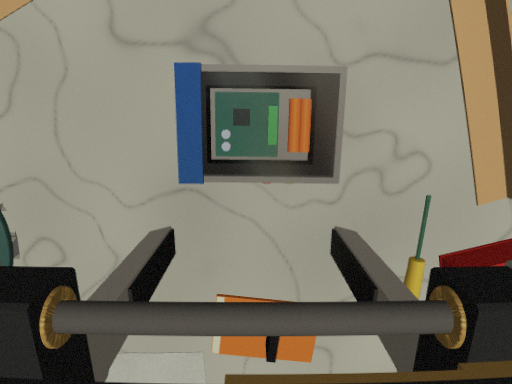

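Run:
```python
from h import *
c=np.load('pics/w1.npy',allow_pickle=True).item()
im=cv2.imread('pics/w1.png')
hsv=cv2.cvtColor(im,cv2.COLOR_BGR2HSV); 
print(cv2.cvtColor(im,cv2.COLOR_BGR2GRAY)[120,325:360].tolist())
print(cv2.cvtColor(im,cv2.COLOR_BGR2GRAY)[55:80,270].tolist(),cv2.cvtColor(im,cv2.COLOR_BGR2GRAY)[170:195,270].tolist())
print(cv2.cvtColor(im,cv2.COLOR_BGR2GRAY)[120,170:215].tolist())
cv2.imwrite('pics/w1c.png',cv2.resize(im[50:200,160:360],None,fx=4,fy=4,interpolation=cv2.INTER_CUBIC))
```

```text
[55, 60, 63, 63, 66, 62, 63, 64, 64, 67, 67, 66, 103, 119, 115, 119, 119, 121, 129, 146, 148, 147, 151, 150, 149, 150, 149, 151, 150, 153, 150, 152, 150, 151, 150]
[153, 152, 153, 153, 154, 154, 152, 152, 152, 151, 130, 132, 134, 132, 131, 131, 120, 78, 50, 51, 53, 55, 52, 56, 54] [64, 61, 63, 68, 70, 72, 92, 112, 116, 113, 116, 116, 112, 132, 152, 152, 153, 151, 151, 151, 151, 149, 146, 145, 144]
[155, 156, 156, 157, 154, 148, 111, 66, 71, 70, 67, 73, 71, 69, 71, 72, 73, 70, 75, 69, 67, 69, 67, 71, 74, 70, 66, 73, 70, 72, 71, 53, 42, 38, 39, 44, 24, 14, 15, 16, 67, 116, 122, 123, 121]
```

View pics/w1c.png

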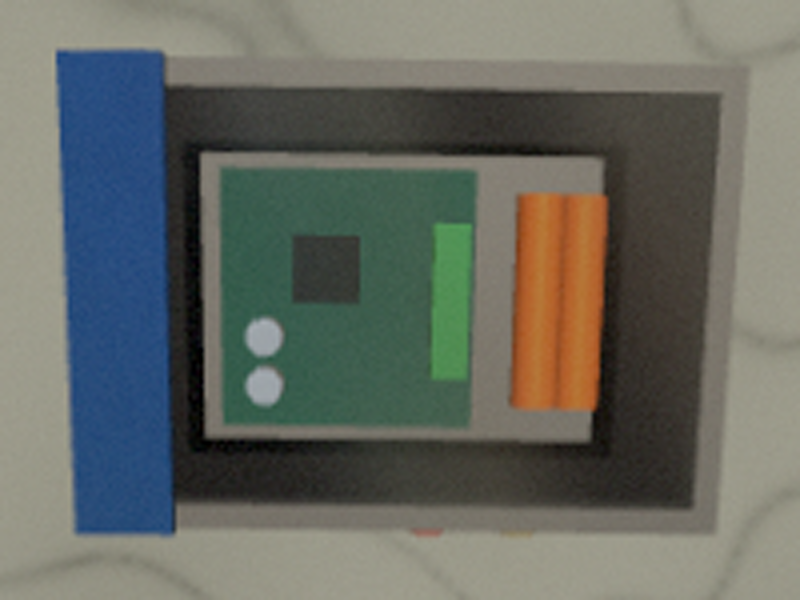

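Run:
```python
from h import *
c=np.load('pics/w1.npy',allow_pickle=True).item()
L=np.array([484.3,62.6]); a=np.radians(-13.9); ex=np.array([np.cos(a),np.sin(a)]); ey=np.array([-ex[1],ex[0]])
O=L+70*ex; print('O',O)
for nm,px,z in [('+x rim outer',(343,120),60),('+x rim inner',(336.3,120),60),('+y outer',(270,64.7),60),('+y inner',(270,71.7),60),('-y outer',(270,183),60),('-y inner',(270,176),60),
  ('c1',(160+748/4,50+66/4),60),('c2',(160+716/4,50+534/4),60),('lip+y free',(160+164/4,50+50/4),71),('lip-y free',(160+174/4,50+533/4),71),('lip out',(176.1,120),71),('lip free',(201,120),71)]:
    P=ray(c,px,z)[0,:2]-O; print(nm,round(P@ex,1),round(P@ey,1))
```

```text
O [552.25015371  45.78403703]
+x rim outer 98.2 7.6
+x rim inner 90.0 7.4
+y outer 8.4 69.3
+y inner 8.5 61.5
-y outer 11.6 -71.2
-y inner 11.3 -62.2
c1 98.6 69.0
c2 99.1 -70.8
lip+y free -70.3 69.3
lip-y free -70.7 -70.1
lip out -101.1 5.4
lip free -71.8 5.6
```

send_rows(rows="94 -8 42 -5 0 0 -0.4;94 -8 42 -5 0 0 -0.4;94 -8 42 -5 0 0 -0.4;94 -8 42 -5 0 0 -0.4;94 -8 42 -5 0 0 -0.4;94 -8 42 -5 0 0 -0.4;94 0 0 0 0 0 0")

```text
t: 2.95
position: [477.0, 239.3, 256.0]
eef_rot: [-0.426, -0.564, -0.427, 0.564]
ft_force: [0.3, -0.1, -0.2]
width: 93.7
```

Run:
```python
from h import *
im,c,T,s=look('wrist','w2')
for b in blobs(blue(im)):
    print(b.mean(0).round(),cv2.contourArea(b))
    r=cv2.minAreaRect(ray(c,b,6)[:,:2].astype(np.float32)); print(np.round(r[0],1),np.round(r[1],1),round(r[2],2),cv2.boxPoints(r).round(1).tolist())
x,y=80,20
```

```text
t 2.95 p [477.  239.3 256. ] F [ 0.3 -0.1 -0.2] w 93.7
[[-0.001  0.962 -0.273]
 [ 0.    -0.273 -0.962]
 [-1.    -0.001  0.   ]]
[283. 346.] 448.0
[447.7 -37.7] [39.4 34.8] 73.91 [[425.5, -51.79999923706055], [458.8999938964844, -61.5], [469.79998779296875, -23.700000762939453], [436.3999938964844, -14.0]]
[283. 281.] 918.0
[474.8  72.5] [65.3 36. ] 74.71 [[448.8999938964844, 45.79999923706055], [483.6000061035156, 36.29999923706055], [500.79998779296875, 99.30000305175781], [466.1000061035156, 108.69999694824219]]
[251. 120.] 10135.0
[493.2 300.2] [108.  155.5] 74.02 [[403.6000061035156, 269.70001220703125], [553.0999755859375, 226.89999389648438], [582.7999877929688, 330.70001220703125], [433.3999938964844, 373.5]]
[405.  24.] 1629.5
[706.5 365.4] [65.1 42.7] 61.41 [[672.2000122070312, 347.1000061035156], [709.7000122070312, 326.6000061035156], [740.7999877929688, 383.79998779296875], [703.2999877929688, 404.20001220703125]]
```

View pics/w2.png

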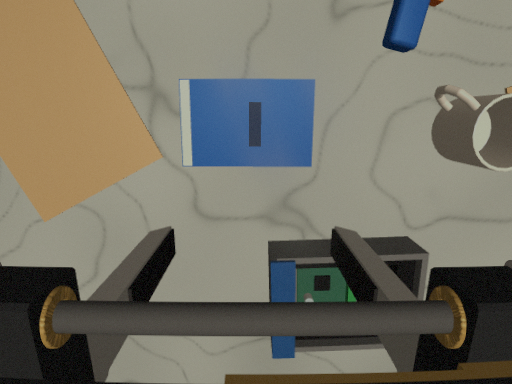

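```bash
python3 - <<'E'
from h import *
c=np.load('pics/w2.npy',allow_pickle=True).item()
im=cv2.imread('pics/w2.png')
m=np.zeros(im.shape[:2],np.uint8); sub=im[85:160,200:305]; m[85:160,200:305]=(sub[:,:,0]<70)*255
for b in blobs(m,50):
    r=cv2.minAreaRect(ray(c,b,48)[:,:2].astype(np.float32)); print(np.round(r[0],1),np.round(r[1],1),round(r[2],2),b.min(0),b.max(0))
E
python3 - <<'E'
from h import *
c=np.load('pics/w2.npy',allow_pickle=True).item()
im=cv2.imread('pics/w2.png'); print(im[120,240:270].tolist()[::3])
m=np.zeros(im.shape[:2],np.uint8); sub=im[85:160,200:305]; m[85:160,200:305]=(sub[:,:,0]<100)*255
for b in blobs(m,50):
    r=cv2.minAreaRect(ray(c,b,48)[:,:2].astype(np.float32)); print(np.round(r[0],1),np.round(r[1],1),round(r[2],2),b.min(0),b.max(0))
E
```

```text
[[149, 102, 68], [145, 99, 61], [147, 102, 65], [77, 58, 51], [80, 62, 53], [80, 64, 53], [78, 61, 52], [131, 91, 61], [149, 104, 69], [151, 105, 70]]
[496.7 299.2] [48.5 12.9] 74.15 [249 102] [260 145]
```

send_rows(rows="94 10 30 -20 0 0 -0.2;94 9.7 29.9 -20 0 0 0;70 0 0 -50 0 0 0;60 0 0 -45 0 0 0;60 0 0 -40 0 0 0;60 0 0 -30 0 0 0;60 0 0 0 0 0 0")

```text
t: 3.88
position: [497.6, 295.0, 49.8]
eef_rot: [-0.424, -0.565, -0.424, 0.567]
ft_force: [-0.6, -0.2, 0.8]
width: 60.3
```

send_rows(rows="60 -1 4 -14 0 0 0;60 0 0 -14 0 0 0;60 0 0 0 0 0 0")

```text
t: 4.25
position: [496.5, 301.1, 22.7]
eef_rot: [-0.425, -0.565, -0.425, 0.566]
ft_force: [0.2, -0.8, -0.2]
width: 59.9
```

Run:
```python
from h import *
im,c,T,s=look('wrist','w3')
```

```text
t 4.25 p [496.5 301.1  22.7] F [ 0.2 -0.8 -0.2] w 59.9
[[-0.001  0.96  -0.279]
 [-0.001 -0.279 -0.96 ]
 [-1.    -0.001  0.001]]
```

View pics/w3.png

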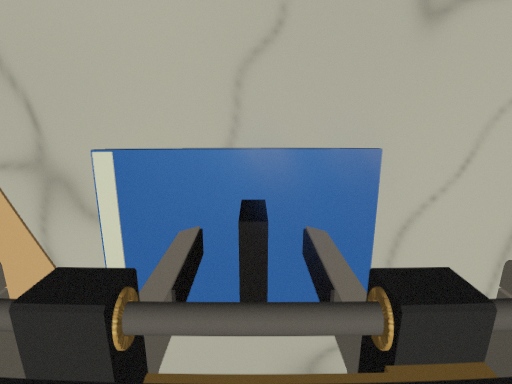

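send_rows(rows="0 0 -1.5 0 0 0 0;0 0 0 0 0 0 0;0 0 0 0 0 0 0;0 0 0 0 0 0 0;0 0 0 0 0 0 0;0 0 0 0 0 0 0")

```text
t: 5.05
position: [496.9, 300.0, 23.5]
eef_rot: [-0.425, -0.565, -0.425, 0.565]
ft_force: [0.9, -0.8, 0.4]
width: 13.8
```

send_rows(rows="0 0 0 20 0 0 0;0 0 0 35 0 0 0.6;0 0 0 35 0 0 0.6;0 0 0 35 0 0 0.6;0 0 0 0 0 0 0.5;0 14 -43.5 0 0 0 0;0 14 -43.5 0 0 0 0;0 14 -43.5 0 0 0 0")

```text
t: 6.05
position: [538.7, 167.9, 148.2]
eef_rot: [-0.436, -0.556, -0.436, 0.557]
ft_force: [0.5, 0.2, -2.1]
width: 13.9
```

send_rows(rows="0 14 -43.5 0 0 0 0;0 14 -43.5 0 0 0 0;0 14 -43.5 0 0 0 0;0 0 0 0 -1.2 -4.9 0;0 0 0 0 -1.2 -4.9 0;0 0 0 0 -1.2 -4.8 0;0 0 0 0 0 0 0;0 0 0 0 0 0 0")

```text
t: 7.05
position: [581.0, 38.8, 148.4]
eef_rot: [0.504, 0.609, 0.36, -0.495]
ft_force: [-0.8, 0.4, -2.8]
width: 13.7
```

Run:
```python
from h import *
im,c,T,s=look('wrist','w4')
look('scene','s4');
```

```text
t 7.05 p [581.   38.8 148.4] F [-0.8  0.4 -2.8] w 13.7
[[ 0.25   0.938 -0.24 ]
 [-0.062 -0.232 -0.971]
 [-0.966  0.258 -0.   ]]
t 7.1 p [581.2  38.8 148.4] F [ 0.9 -0.2 -2.9] w 13.3
[[ 0.251  0.938 -0.241]
 [-0.062 -0.233 -0.971]
 [-0.966  0.258 -0.   ]]
```

View pics/w4.png

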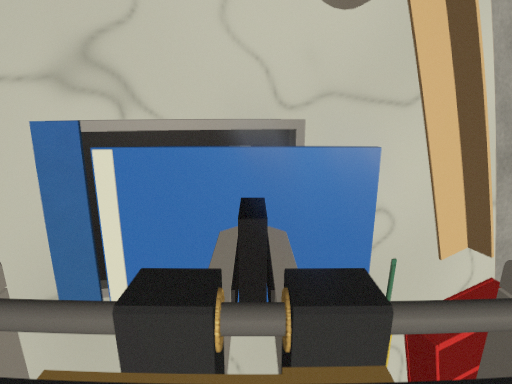

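View pics/s4.png

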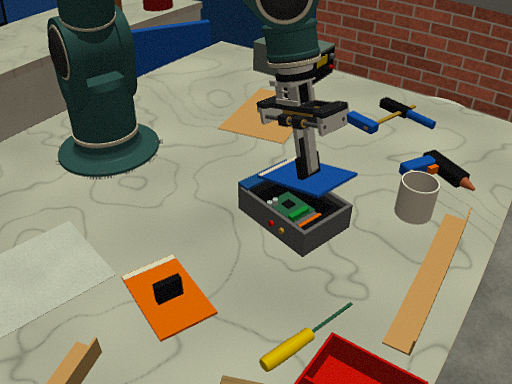

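Run:
```python
from h import *
c=np.load('pics/w4.npy',allow_pickle=True).item()
im=cv2.imread('pics/w4.png')
a=np.radians(-13.9); ex=np.array([np.cos(a),np.sin(a),0]); ey=np.array([-ex[1],ex[0],0]); ez=np.array([0,0,1.])
O=np.array([550.8,45.4,0]); P=np.array([581.1,38.8,148.4])
th=np.radians(14.95); cx=ex*np.cos(th)+ez*np.sin(th); cz=-ex*np.sin(th)+ez*np.cos(th)
E=P-95*cx-23*cz-0.8*ey*-1*-1
d=E-O; print('E box',d@ex,d@ey,d[2])
for nm,v in [('stripe+y',(0,55,6)),('far+y',(170,55,6)),('fintop',(95,25,48))]:
    print(nm,proj(c,E+v[0]*cx+v[1]*ey+v[2]*cz).round(1))
print('rim +y/+x corner',proj(c,O+100*ex+70*ey+60*ez),'lip +y outer/free',proj(c,O-100*ex+70*ey+71*ez),proj(c,O-70*ex+70*ey+71*ez))
cv2.imwrite('pics/w4c.png',cv2.resize(im[100:230,20:400],None,fx=2.1,fy=2.1,interpolation=cv2.INTER_CUBIC))
m=blue(im[:,:,::-1].copy()); 
for b in blobs(m): print(b.min(0),b.max(0))
```

```text
E box -54.852712593974516 0.07218090864503922 101.67079797510257
stripe+y [[ 89.6 146.9]]
far+y [[380.8 146.5]]
fintop [[251.8 218. ]]
rim +y/+x corner [[304.94936972 118.93952862]] lip +y outer/free [[ 29.2494402  121.61327367]] [[ 77.65390223 120.62435555]]
[ 90 146] [378 286]
[ 30 121] [101 300]
```

View pics/w4c.png

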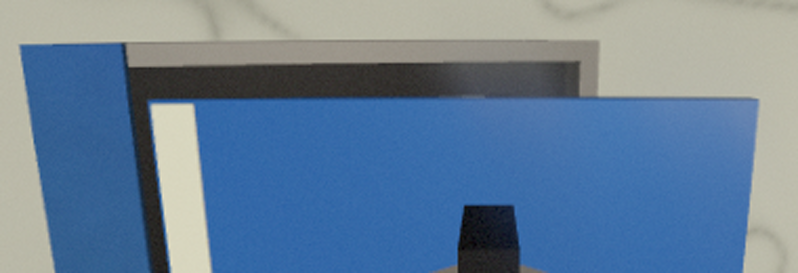

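send_rows(rows="0 0 0 -20 0 0 0;0 0 0 -18 0 0 0;0 0 0 -10 0 0 0;0 0 0 -5 0 0 0;0 0 0 0 0 0 0;0 0 0 0 0 0 0")

```text
t: 7.9
position: [581.1, 39.0, 95.9]
eef_rot: [0.505, 0.609, 0.359, -0.495]
ft_force: [-0.1, 0.0, -2.9]
width: 13.4
```

Run:
```python
from h import *
im,c,T,s=look('wrist','w5')
im,_,_,_=look('scene','s5')
cv2.imwrite('pics/s5c.png',cv2.resize(im[130:270,220:380,::-1],None,fx=4,fy=4,interpolation=cv2.INTER_CUBIC))
```

```text
t 7.9 p [581.1  39.   95.9] F [-0.1  0.  -2.9] w 13.4
[[ 0.253  0.937 -0.24 ]
 [-0.062 -0.232 -0.971]
 [-0.966  0.26  -0.   ]]
t 7.95 p [581.2  38.9  95.9] F [ 0.4  0.1 -2.7] w 14.0
[[ 0.253  0.937 -0.24 ]
 [-0.062 -0.232 -0.971]
 [-0.966  0.26  -0.   ]]
```

View pics/w5.png

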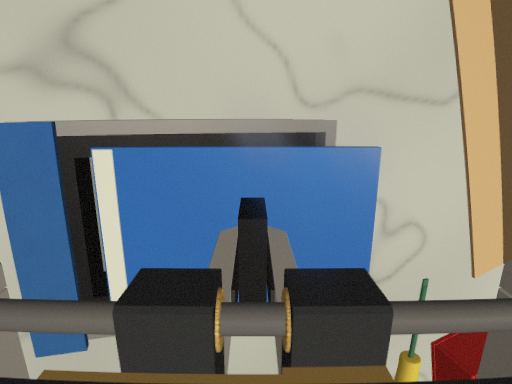

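View pics/s5c.png

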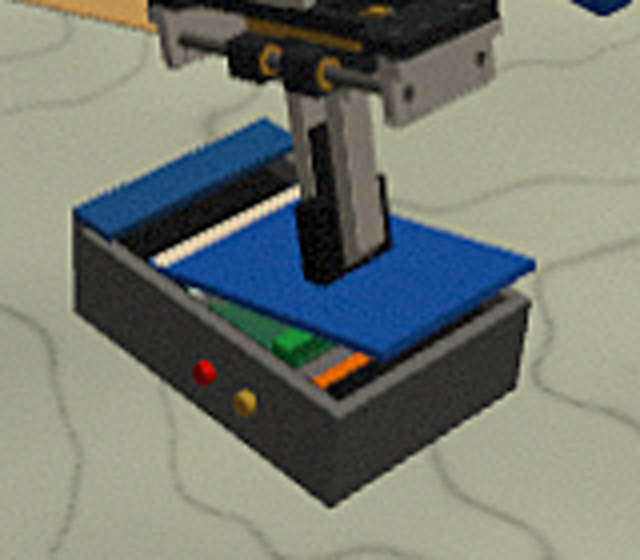

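send_rows(rows="0 -7.8 1.9 0 0 0 0;0 -7.8 1.9 0 0 0 0;0 -7.8 1.9 0 0 0 0;0 -7.8 1.9 0 0 0 0;0 0 0 0 0 0 0;0 0 0 0 0 0 0")

```text
t: 8.75
position: [549.8, 46.5, 95.5]
eef_rot: [0.505, 0.609, 0.359, -0.495]
ft_force: [-0.0, 1.0, -3.4]
width: 13.9
```

Run:
```python
from h import *
im,c,T,s=look('wrist','w6')
im,_,_,_=look('scene','s6')
cv2.imwrite('pics/s6c.png',cv2.resize(im[130:270,220:380,::-1],None,fx=4,fy=4,interpolation=cv2.INTER_CUBIC))
```

```text
t 8.75 p [549.8  46.5  95.5] F [-0.   1.  -3.4] w 13.9
[[ 0.252  0.937 -0.24 ]
 [-0.062 -0.232 -0.971]
 [-0.966  0.26  -0.   ]]
t 8.8 p [549.9  46.5  95.5] F [ 0.2 -0.8 -2.3] w 13.8
[[ 0.252  0.937 -0.24 ]
 [-0.062 -0.232 -0.971]
 [-0.966  0.26  -0.   ]]
```

View pics/w6.png

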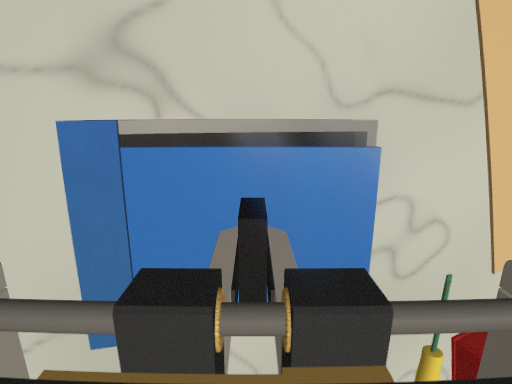

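View pics/s6c.png

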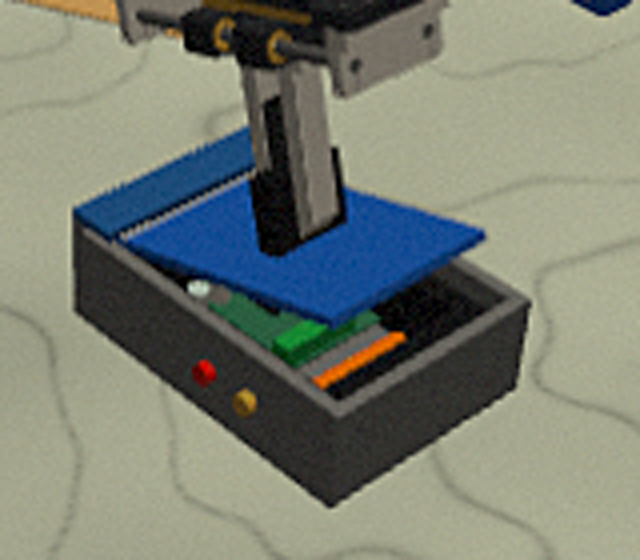

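send_rows(rows="0 0 0 -2.5 0 0 0;0 2.3 -0.6 -4.5 0.72 2.91 0;0 2 -0.5 -4.7 0.72 2.91 0;0 1.8 -0.4 -4.8 0.72 2.91 0;0 0 0 0 0 0 0")

```text
t: 9.48
position: [556.1, 44.6, 78.3]
eef_rot: [0.464, 0.579, 0.406, -0.533]
ft_force: [1.0, -0.8, -3.2]
width: 13.6
```

send_rows(rows="0 1.5 -0.4 -4.8 0.72 2.91 0;0 1.3 -0.3 -4.4 0.72 2.91 0;0 0 0 0 0 0 0;0 0 0 0 0 0 0")

```text
t: 9.98
position: [558.2, 44.6, 69.8]
eef_rot: [0.437, 0.557, 0.435, -0.556]
ft_force: [0.2, 0.6, -2.6]
width: 13.4
```

Run:
```python
from h import *
im,c,T,s=look('wrist','w7')
im,_,_,_=look('scene','s7')
cv2.imwrite('pics/s7c.png',cv2.resize(im[130:270,220:380,::-1],None,fx=4,fy=4,interpolation=cv2.INTER_CUBIC))
```

```text
t 9.975 p [558.2  44.6  69.8] F [ 0.2  0.6 -2.6] w 13.4
[[ 0.002  0.971 -0.24 ]
 [-0.001 -0.24  -0.971]
 [-1.     0.002  0.   ]]
t 10.025 p [558.2  44.5  69.9] F [-0.8  0.  -2. ] w 13.7
[[ 0.002  0.971 -0.24 ]
 [-0.001 -0.24  -0.971]
 [-1.     0.002  0.   ]]
```

View pics/w7.png

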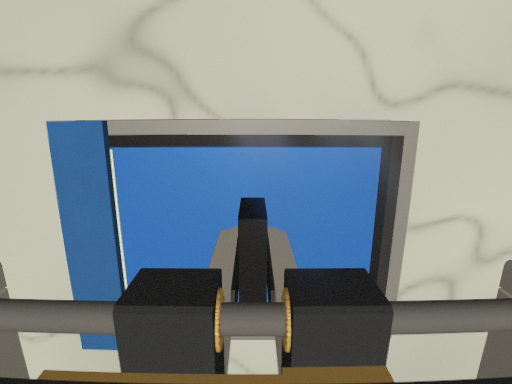

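View pics/s7c.png

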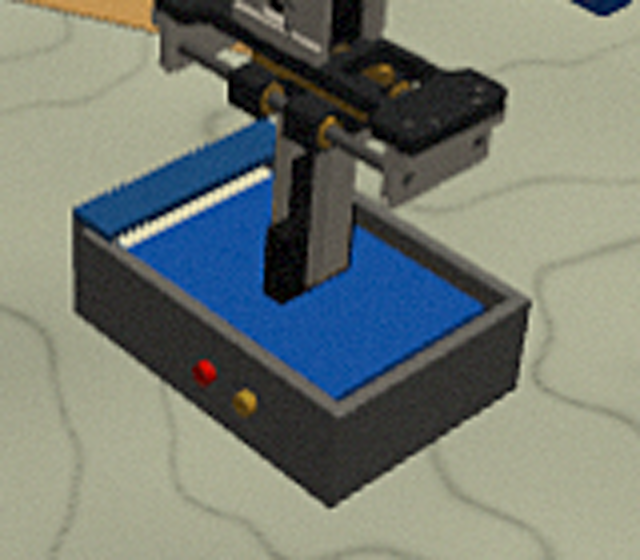

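send_rows(rows="0 0 0 -1 0 0 0;0 0 0 -0.5 0 0 0;0 0 0 0 0 0 0")

```text
t: 10.45
position: [558.5, 44.4, 68.5]
eef_rot: [0.436, 0.557, 0.436, -0.557]
ft_force: [-3.1, -0.7, 4.9]
width: 14.1
```

send_rows(rows="24 0 0 0 0 0 0;34 0 0 0 0 0 0;44 0 0 0 0 0 0;44 0 0 0 0 0 0;44 0 0 0 0 0 0")

```text
t: 11.08
position: [558.6, 44.3, 68.2]
eef_rot: [0.436, 0.557, 0.436, -0.557]
ft_force: [0.1, 0.6, 0.0]
width: 44.1
```

send_rows(rows="44 0 0 10 0 0 0;44 0 0 20 0 0 0;44 0 0 40 0 0 0;44 0 0 50 0 0 0;44 -10 -40 40 0 0 0;44 -10 -40 0 0 0 0;44 0 0 0 0 0 0")

```text
t: 11.95
position: [538.2, -38.7, 229.9]
eef_rot: [0.436, 0.558, 0.434, -0.558]
ft_force: [1.2, -0.1, -0.9]
width: 43.8
```

Run:
```python
from h import *
im,c,T,s=look('wrist','w8')
for b in blobs(blue(im)):
    print(b.mean(0).round(),cv2.contourArea(b))
    r=cv2.minAreaRect(ray(c,b,51)[:,:2].astype(np.float32)); print(np.round(r[0],1),np.round(r[1],1),round(r[2],2),cv2.boxPoints(r).round(1).tolist())
im,_,_,_=look('scene','s8')
cv2.imwrite('pics/s8c.png',cv2.resize(im[130:270,220:380,::-1],None,fx=4,fy=4,interpolation=cv2.INTER_CUBIC))
```

```text
t 11.95 p [538.2 -38.7 229.9] F [ 1.2 -0.1 -0.9] w 43.8
[[ 0.002  0.97  -0.245]
 [-0.002 -0.245 -0.97 ]
 [-1.     0.003  0.001]]
[226.  98.] 20199.0
[539.9  50.1] [146.6 189.8] 76.18 [[430.20001220703125, 1.600000023841858], [614.5999755859375, -43.70000076293945], [649.5999755859375, 98.5999984741211], [465.29998779296875, 144.0]]
t 12.0 p [538.4 -36.7 229.6] F [ 0.5  1.2 -0. ] w 44.1
[[ 0.002  0.97  -0.242]
 [-0.001 -0.242 -0.97 ]
 [-1.     0.002  0.   ]]
```

View pics/w8.png

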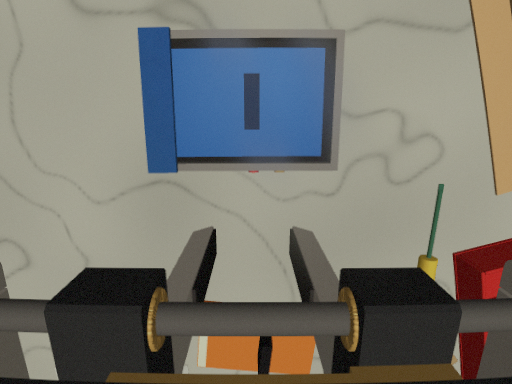

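View pics/s8c.png

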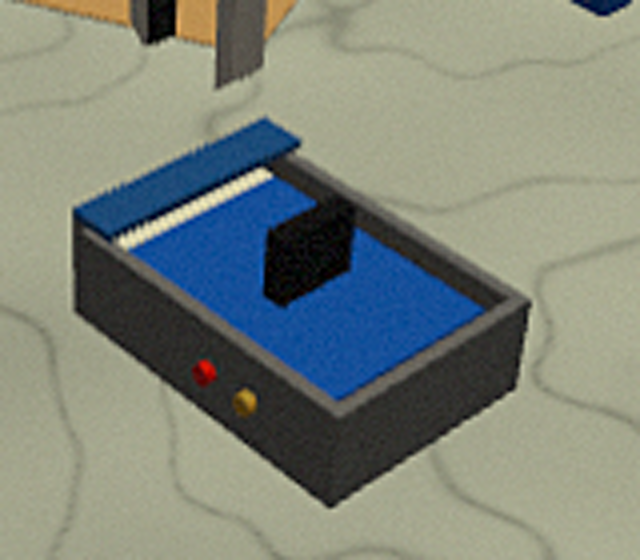

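Run:
```python
from h import *
from plant import bot
c=np.load('pics/w8.npy',allow_pickle=True).item()
a=np.radians(-13.9); ex=np.array([np.cos(a),np.sin(a)]); ey=np.array([-ex[1],ex[0]]); O=np.array([550.8,45.4])
for nm,px,z in [('far+y',(325,48),51),('far-y',(322.5,157),51),('near+y',(174,48),51),('near-y',(177,157),51),('fintop',(252,101),93)]:
    P=ray(c,px,z)[0,:2]-O; print(nm,round(P@ex,1),round(P@ey,1))
bot.hand_in(); print(bot.get_state()['t'])
```

```text
far+y 83.1 54.4
far-y 85.3 -56.8
near+y -70.3 55.0
near-y -73.4 -56.0
fintop 8.6 0.2
the job is handed in; nothing more can be done
the job is handed in; nothing more can be done
```

The blue cover is on the control box, lying flat inside the rim with its striped edge hooked under the blue lip. I handed the job in at about 12 s.

I took the cover by its fin, tilted it about 15°, slid the striped edge under the lip and lowered the other edge to the ledge. I then let go and moved the gripper clear.

**Last checks**
- **Position:** In the final wrist picture the far edge is at box x ≈ 83–85 mm. That puts the striped edge at about −86 mm, roughly 16 mm under the lip. The sides are at about +55 and −57 mm, inside the recess.
- **Height and fin:** The cover's edges match a level plate at ledge height. The fin top is at about (8.6, 0.2) mm, as expected.
- **Forces:** The cover touched down with about 5 N on the tool, and the reading was near zero after release.
- **Orange cover:** The arm never went near it. In the last wrist picture it still lies flat on the table, but I did not measure whether it had moved.

No check failed. Two estimates of the cover's yaw relative to the box differ by about 1°, which is within the play.

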